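Press a sample cartridge home with the ratchet clamp, then back the jaw off

TASK

Use the bench clamp to press the sample cartridge fully home in its port: pump the trigger until the cartridge bottoms out and is pressed firmly, feeling for the stop and easing off there so that you do not crush it. Then hold the clamp's release lever down and slide the jaw all the way back, let go of everything, and leave the cartridge seated in the port. Do not touch the cartridge by hand, do not use rough force on the clamp, and leave the other things where they are.

Things in the scene. Friction and masses are not known exactly. Their poses are not given: they have to be found in the camera images.
- clamp: Ratchet bar clamp bolted to the table, 395 x 90 mm. Origin on the table, z up, x along the bar in the closing direction: trigger end at x = -150 mm, port at +225 mm. Black housing 72 mm high at x = -125 to -30; then the jaw on the bar; then a metal trough (floor 30 mm, walls 44 mm high) to the grey port block (x = 156 to 225, 85 mm high). Highest point: trigger tip, 128 mm.
- jaw (a joint): How far the jaw has advanced from its rear stop to the port, m: 0 fully back, at most 0.072. A ratchet (5 mm pitch) lets it go forward and locks it against going back; it drops back up to 5 mm to the last tooth when the trigger is let up. It slides back (about 3 N) only while the release lever is held down.
- trigger (a joint): Angle of the pump trigger, rad: 0 at rest (arm rising 0.45 rad above level to its free end), 0.40 fully squeezed, almost level, against a stop. Springs back by itself. The first 0.1 rad is idle, then the jaw moves 55 mm per rad: a full stroke advances it 10 to 15 mm. Squeeze at a moderate pace (1 s or so a stroke).
- trigger_press (a point): On top of the trigger's free end, 85 mm from its hinge, 15 mm from its tip; dark steel paddle 30 mm wide with a rubber patch. At rest 123 mm above the table; 33 mm straight down to the stop. Pushing here takes 2-4 N idle, 3-7 N with the jaw free, 9-13 N driving the cartridge; each newton more adds 1.4 N on it: 17-20 N is pressed firmly, 26 N too much.
- trigger_hinge (a point): The trigger's hinge axis (along the clamp's y), 82 mm above the table at clamp x = -45 mm.
- release (a joint): How far the release lever is pressed, m: 0 up, 0.007 fully down against a stop; over about 0.0045 frees the ratchet. Spring: about 2 N at the top, 4 N at the bottom. It rides on the jaw and may rest up to 0.004 down on a tooth.
- release_plate (a point): Top centre of the release lever, a level bare steel thumb plate on the black jaw block, 36 x 36 mm, 85 mm above the table when up. At its rear edge (trigger side) stands a lip 4 mm thick, 10 mm high; lip's front face 18 mm behind this point, front edge 18 mm ahead. Press the plate down and push back against the lip (or drag it) to slide the jaw back.
- pad: The jaw's rubber face, 30 by 30 mm, that presses on the cartridge; origin at the centre of its front face, 48 mm above the table; x as the clamp's. It is sprung (4 N per mm). The cartridge is damaged if pressed with more than 30 N.
- cartridge: The sample cartridge lying loose in the trough before the jaw, 0.11 kg: white box 50 x 36 x 36 mm with a pale band, and a grey nose 20 x 24 x 24 mm towards the port (its +x). Origin at the centre of its underside, half-way along its 70 mm. Starts with the nose just in the port, 11 to 18 mm short of home; the seal resists with about 8 N over the last 8 to 11 mm.
- cartridge_shoulder (a point): Centre of the cartridge's front shoulder, where the nose meets the white box. It comes to within 1 mm of the port's face when the cartridge is home.
- port_mouth (a point): Centre of the opening (30 x 30 mm) in the front face of the port block, 48 mm above the table; x points into the port.
- spare: Bystander: a second cartridge, the same, lying on the table beside the clamp on its side away from the robot.
- jar_near: Bystander: small specimen jar with an orange lid, 60 mm wide, 65 mm high, on the robot's side of the port.
- jar_far: Bystander: specimen jar with an orange lid, 64 mm wide, 75 mm high, at the far edge.
- flask: Bystander: bottle with a white cap, 68 mm wide, 140 mm high, at the far edge.
- beaker: Bystander: clear cup, 64 mm wide, 75 mm high, at the right.
- wrench: Bystander: wrench lying at the far edge.
- dish: Bystander: flat white open dish, 90 x 90 x 22 mm, at the left.
Not all that is in view belongs to the job. What is shaped like the cartridge but black, blue or yellow is not meant.

How it is judged:
By the outcome, as a careful person would: the job done as asked, in the order asked, and still so for the second after the job is handed in, with the robot touching nothing.
It also fails if it takes over 51 s, if anything falls off the work surface, if the arm or the gripper's body presses on something with over 40 N, if the wrist force passes 120 N, or if a joint passes its speed limit or range.

ROBOT

A 7-joint arm with a two-finger parallel gripper is mounted at the origin on the work surface. World frame = base frame: x ahead of the robot, y to its left, z up, the work surface at z = 0. Lengths are in m, angles in rad, forces in N, time in s.
With the tool pointing down it reaches from about 0.425 to 0.95 m from the base axis. Payload 4.7 kg.
Tool frame: the origin (TCP) lies on the centre line of the jaws, within the pads' length; the fingertips stand ahead of it and the grasp point (between the pads) lies 6 mm ahead of it (r.tip_reach is the z of the fingertips in the tool frame, in m); z points along the fingers, y is the line along which they close (so a half turn about z gives the same grasp; the last joint's range is limited). The gripper opens to 85 mm and grips with 20 to 120 N. Pads are 22 mm wide; open, the fingers measure 114 mm over their backs; the gripper's body (76 mm by 85 mm) begins 54 mm behind the grasp point. The pads swing forward as they close: fully open they stand 13 mm farther back than shut.
Start: joints at [1.206, 0.469, -0.049, 1.532, 0.024, 1.141, -0.082], TCP at [0.222, -0.637, 0.256] pointing down, gripper open.
Joint ranges: [-2.59, 2.59], [-0.33, 1.99], [-1.39, 1.29], [0.1, 2.45], [-1.04, 4.18], [0.21, 1.99], [-2.66, 2.66]. Speed limits (rad/s): [2.57, 2.57, 3.14, 3.14, 3.14, 3.14, 3.14].

INTERFACE

Orientations are given as a unit quaternion [x, y, z, w].
In Python, from rig import status, optics, workorder, r gives the robot as it stands.
- The arm moves only by the tool play_rows, never from a script. Its argument "plan" is text: rows parted by semicolons, each of 7 numbers parted by spaces: the closure, from -1 (fully open) to 1 (shut), then the shift along the tool's x, y, z in mm, then the turn, a rotation vector about the tool's x, y, z in rad. In form: jaw tx ty tz wx wy wz; .... A call has exactly 8 rows; each row shifts and turns the commanded pose from where the row before left it, along the tool's axes as they then stand; what a row does not reach is not made up. A row lasts 1/8 s, in which the tool goes at most 62.5 mm and 10.7 degrees, less where a joint would pass 70% of its speed; a pose out of reach is approached as far as the arm can. A call is refused whole if a number of a shift passes 62.5 or a number of a turn 0.188, either way. A call with a gripper value outside its range is refused whole. The fingers move at their own pace and stop on an object; "newtons" is the grip in N (left out, the last holds). Time passes only in rows, so rows that do not move let the fingers close, or fill a call up. It gives the time, the measured TCP pose, the force, the opening and the grip force at its end, in the units of the state.
- status.observe(): the state, without advancing time (a new reading comes with each control period).
- optics.read_camera(name): name is "scene" or "top" or "wrist"; returns a dict with "pixels" (400x640x3 uint8, red, green, blue), "z_map" (400x640 float32, m along the optical axis (not along the pixel's ray), 0 where there is no reading), "camera_matrix" (3x3 intrinsics, pixels), "k1" (the pictures are not rectified: a ray, as slopes to the right and down, at radius r is drawn at 1 + k1 r^2 times it, then the intrinsics apply), "extrinsics" (4x4, takes a point from camera to world coordinates). Camera axes: x right, y up, looking along -z (the intrinsics and any distortion apply to the point x, -y, -z); pixel columns grow to the right and rows downward; lengths in m; the calibration is good to about 2 mm. A picture is of the moment at which its call begins.
- workorder.job_done(): hands the job in; it is judged then, once.
Trained networks look in a picture, given as the dict that the camera call returned (one of the last four; its "shot" number tells which), for a name from the list of things; names that differ only in an ending like _2 or _b are one class to them, and where a whole thing is asked for, a point or a joint stands for the part that bears it (a point fixed in the world has none). Each returns a list of dicts, best first, with "confidence" (0 to 1); they miss things now and then, are a little off and sometimes report something else, mostly with a low value. They report only what shows in the picture. A call takes as long as a camera call. They do not tell look-alikes from the thing itself.
- optics.look_for(target, picture): "uv" ([column, row] in pixels, amid what is visible of it).
- optics.outline_of(target, picture): "mask" (400x640 bool, what is visible of it) and "uv" ([column, row] in pixels, amid what is visible of it).
- optics.place_of(target, picture): "uv" ([column, row] in pixels: a listed point, or the origin of a listed thing).
The state is a dict: "clock": time; "qpos": joint angles; "qvel": joint speeds; "joint_efforts": joint torques, N m; "tcp_pos": TCP position; "orientation": TCP orientation; "force": force on the tool from outside, world axes, zero at the start; "ft_torque": the same for the moment, N m; "gripper_width": finger opening in m; "gripper_force": force on a finger pad.
Only numpy, scipy, OpenCV 4.12 (cv2) and the standard library are available. Lean on these libraries where they do the work, as an engineer would, in place of code of your own. Each camera call takes 0.05 s, during which the arm holds its last target. There are 200 camera calls.

## Working session

There is one attempt and no reset: what is moved stays moved. The work goes in short steps, Python scripts to look and compute and a tool call to move; the robot and the scene stay as the last step left them, time stands still between calls to the robot, and variables do not carry over. Pictures are saved under pics/ and viewed, at most 14 in all, crops included, and the job is handed in when it is done.

Besides the shell and the picture viewer there is one more tool, called after "Call:" as name(argument=value, ...) on one line, values as JSON. play_rows: Moves the arm, as the interface text tells. Its arguments: {"type":"object","properties":{"plan":{"type":"string"},"newtons":{"type":"number"}},"required":["plan"]}

```bash
mkdir -p pics; ls; cat > h.py <<'E'
import numpy as np, cv2
from rig import status, optics, workorder, r
def ray(p,uv):
    K=np.array(p["camera_matrix"]);d=np.array([(uv[0]-K[0,2])/K[0,0],(uv[1]-K[1,2])/K[1,1]]);u=d.copy()
    for _ in range(20): u=d/(1+p["k1"]*(u@u))
    return np.array([u[0],-u[1],-1.])
def at_z(p,uv,z):
    E=np.array(p["extrinsics"]);d=E[:3,:3]@ray(p,uv);o=E[:3,3];return o+d*(z-o[2])/d[2]
def depth(p,uv):
    c,w=int(round(uv[0])),int(round(uv[1]));z=p["z_map"][w-2:w+3,c-2:c+3];z=z[z>0]
    if len(z)==0:return None
    E=np.array(p["extrinsics"]);return E[:3,:3]@(ray(p,uv)*np.median(z))+E[:3,3]
def proj(p,X):
    E=np.array(p["extrinsics"]);c=E[:3,:3].T@(np.array(X)-E[:3,3]);u=np.array([c[0],-c[1]])/-c[2];u=u*(1+p["k1"]*(u@u))
    K=np.array(p["camera_matrix"]);return [K[0,0]*u[0]+K[0,2],K[1,1]*u[1]+K[1,2]]
def save(p,n): cv2.imwrite("pics/"+n,p["pixels"][:,:,::-1])
E
python3 - <<'E'
from h import *
np.set_printoptions(precision=4,suppress=True)
s=status.observe();print(s["clock"],s["tcp_pos"],s["orientation"],s["force"],r.tip_reach)
for c in("top","scene"):
    p=optics.read_camera(c);save(p,c+"0.png")
    for t,z in(("clamp",0),("trigger_press",.123),("trigger_hinge",.082),("release_plate",.085),("pad",.048),("cartridge",.03),("cartridge_shoulder",.048),("port_mouth",.048)):
        for o in optics.place_of(t,p)[:2]:
            print(c,t,np.round(o["confidence"],2),np.round(o["uv"],1),at_z(p,o["uv"],z),depth(p,o["uv"]))
E
```

```text
pics
0.0 [ 0.2223 -0.6368  0.2553] [ 0.9859  0.1671 -0.0002 -0.0009] [-0.0742  0.7147 -0.224 ] 0.025
top clamp 0.94 [313.9 206.6] [ 0.5055 -0.0294  0.    ] [ 0.503  -0.0289  0.0602]
top trigger_press 0.58 [354.2 215.8] [ 0.4775 -0.1431  0.123 ] [ 0.4774 -0.1429  0.1244]
top trigger_hinge 0.65 [275.5 194.6] [0.5341 0.0842 0.082 ] [0.5351 0.0854 0.0659]
top trigger_hinge 0.53 [326.6 211.2] [ 0.4897 -0.0661  0.082 ] [ 0.4896 -0.066   0.0835]
top release_plate 0.59 [303.6 200.9] [0.5178 0.0018 0.085 ] [0.5178 0.0018 0.085 ]
top pad 0.49 [291.9 198.4] [0.5263 0.0374 0.048 ] [0.5256 0.037  0.0603]
top cartridge 0.81 [273.5 193.8] [0.5397 0.0942 0.03  ] [0.5374 0.0914 0.0654]
top cartridge 0.73 [236.3 270.1] [0.3082 0.1977 0.03  ] [0.3088 0.1966 0.0367]
top cartridge_shoulder 0.81 [266.9 194.5] [0.5359 0.1124 0.048 ] [0.535  0.1111 0.062 ]
top cartridge_shoulder 0.78 [195.7 178.8] [0.577  0.3256 0.048 ] [0.5781 0.3286 0.0356]
top port_mouth 0.75 [264.7 189.6] [0.5504 0.1194 0.048 ] [0.5494 0.1181 0.0611]
scene clamp 0.93 [323.5 217.1] [ 0.5037 -0.0306  0.    ] [ 0.5188 -0.0265  0.0195]
scen
[... 311 characters left out ...]
067 0.085 ] [0.517  0.0072 0.0876]
scene pad 0.45 [341.  217.1] [0.524  0.0327 0.048 ] [0.5318 0.0343 0.0578]
scene pad 0.36 [325.  216.1] [ 0.5356 -0.0171  0.048 ] [ 0.5297 -0.0187  0.0405]
scene cartridge 0.9 [325.3 266.8] [0.7037 0.034  0.03  ] [0.7073 0.0349 0.036 ]
scene cartridge 0.8 [401.9 185.5] [0.3076 0.1971 0.03  ] [0.3118 0.197  0.0342]
scene cartridge_shoulder 0.82 [360.  223.8] [0.532  0.0967 0.048 ] [0.5479 0.0984 0.0682]
scene cartridge_shoulder 0.76 [326.7 259.2] [0.6887 0.0334 0.048 ] [0.6818 0.0317 0.0369]
scene port_mouth 0.72 [259.6 272.8] [ 0.7888 -0.1349  0.048 ] [ 0.7827 -0.1389  0.0361]
scene port_mouth 0.61 [364.8 229.5] [0.5494 0.1159 0.048 ] [0.5776 0.1183 0.0847]
```

View pics/top0.png

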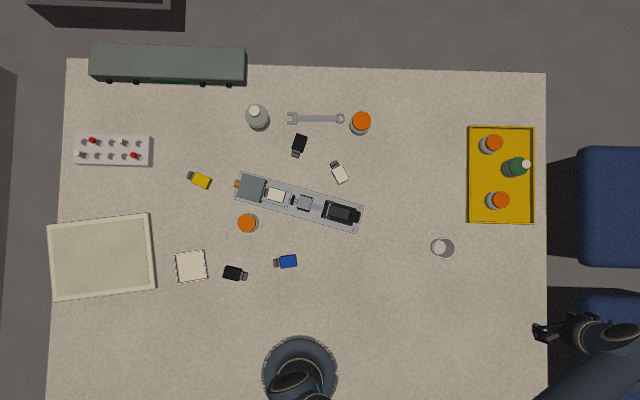

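View pics/scene0.png

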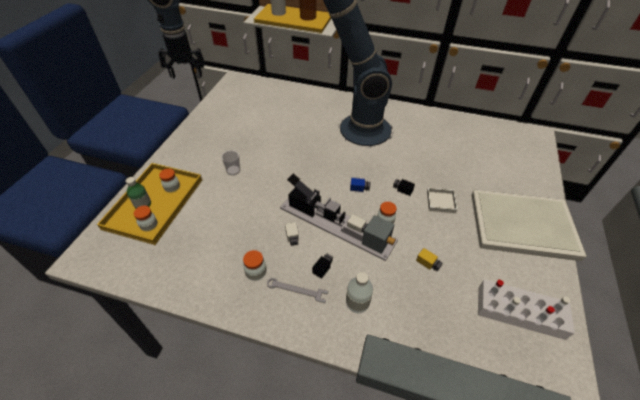

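Top view: the clamp runs from its trigger end (360,218) to the port (245,187). The white box in the trough at (275,195) is the cartridge, because it is the only one in the clamp. The white one at (340,172) is the spare, and the black ones at (299,145) and (234,273), blue at (287,261) and yellow at (200,180) are decoys.

```bash
cat >> h.py <<'E'
from scipy.spatial.transform import Rotation as R
np.set_printoptions(precision=4,suppress=True)
def plan(goal,yaw,n,start=None,q=None):
    "yaw: angle of tool x in world, tool pointing down"
    s=status.observe();p0=np.array(s["tcp_pos"]) if start is None else np.array(start);R0=R.from_quat(s["orientation"]) if q is None else q
    R1=R.from_euler("z",yaw)*R.from_euler("x",np.pi);w=(R0.inv()*R1).as_rotvec()
    for i in range(n):
        Ri=R0*R.from_rotvec(w*i/n);t=Ri.inv().apply((np.array(goal)-p0)/n)*1000
        print(np.round(t,1),np.round(w/n,4))
E
python3 - <<'E'
from h import *
from scipy.optimize import least_squares
P=np.array([[-.1215,.4775,-.1431],[-.1215,.471,-.133],[0,.5055,-.0294],[0,.5037,-.0306],[.156,.5504,.1194],[.156,.5494,.1159],[-.045,.4897,-.0661],[-.045,.4883,-.0701]])
f=lambda v:np.r_[v[0]+P[:,0]*np.cos(v[2])-P[:,1],v[1]+P[:,0]*np.sin(v[2])-P[:,2]]
o=least_squares(f,[.5,-.03,1.3],loss="soft_l1",f_scale=.003);v=o.x;print(v,np.degrees(v[2]),f(v))
for x in(-.1215,):
    g=[v[0]+x*np.cos(v[2]),v[1]+x*np.sin(v[2]),.20];print(g)
    plan(g,v[2],16)
E
```

```text
[ 0.5047 -0.028   1.2757] 73.09082674496946 [-0.0082 -0.0017 -0.0008  0.001  -0.0003  0.0007  0.0019  0.0033 -0.0011
 -0.0112  0.0014  0.0026  0.0019  0.0054 -0.0049 -0.0009]
[np.float64(0.4693439850898742), np.float64(-0.14424264072255535), 0.2]
[ 24.7 -24.    3.5] [ 0.     -0.     -0.0587]
[ 26.1 -22.5   3.5] [ 0.     -0.     -0.0587]
[ 27.4 -20.9   3.5] [ 0.     -0.     -0.0587]
[ 28.5 -19.3   3.5] [ 0.     -0.     -0.0587]
[ 29.6 -17.6   3.5] [ 0.     -0.     -0.0587]
[ 30.6 -15.8   3.5] [ 0.     -0.     -0.0587]
[ 31.5 -14.    3.5] [ 0.     -0.     -0.0587]
[ 32.3 -12.1   3.5] [ 0.     -0.     -0.0587]
[ 32.9 -10.2   3.5] [ 0.     -0.     -0.0587]
[33.5 -8.3  3.5] [ 0.     -0.     -0.0587]
[33.9 -6.3  3.5] [ 0.     -0.     -0.0587]
[34.2 -4.3  3.5] [ 0.     -0.     -0.0587]
[34.4 -2.3  3.5] [ 0.     -0.     -0.0587]
[34.5 -0.2  3.5] [ 0.     -0.     -0.0587]
[34.4  1.8  3.5] [ 0.     -0.     -0.0587]
[34.3  3.8  3.5] [ 0.     -0.     -0.0587]
```

Call:
play_rows(plan="-1 24.7 -24 2 0 0 -0.0587; -1 26.1 -22.5 2 0 0 -0.0587; -1 27.4 -20.9 2 0 0 -0.0587; -1 28.5 -19.3 2 0 0 -0.0587; 1 29.6 -17.6 2 0 0 -0.0587; 1 30.6 -15.8 2 0 0 -0.0587; 1 31.5 -14 2 0 0 -0.0587; 1 32.3 -12.1 2 0 0 -0.0587", newtons=30)

```text
clock: 1.9
tcp_pos: [0.3468, -0.3894, 0.2404]
orientation: [0.919, 0.393, 0.0, 0.0]
force: [-0.5, -0.3, 0.5]
gripper_width: 0.012
gripper_force: 0.0
```

Call:
play_rows(plan="1 32.9 -10.2 2 0 0 -0.0587; 1 33.5 -8.3 2 0 0 -0.0587; 1 33.9 -6.3 2 0 0 -0.0587; 1 34.2 -4.3 2 0 0 -0.0587; 1 34.4 -2.3 2 0 0 -0.0587; 1 34.5 -0.2 2 0 0 -0.0587; 1 34.4 1.8 2 0 0 -0.0587; 1 34.3 3.8 2 0 0 -0.0587")

```text
clock: 2.9
tcp_pos: [0.4701, -0.1422, 0.2243]
orientation: [0.802, 0.597, 0.0, 0.0]
force: [-0.0, -1.2, 0.0]
gripper_width: 0.0
gripper_force: 0.0
```

```bash
python3 - <<'E'
from h import *
s=status.observe();print(s["clock"],s["tcp_pos"],R.from_quat(s["orientation"]).as_matrix()[:,0],s["force"],s["gripper_width"])
for c in("wrist","top"):
    p=optics.read_camera(c)
    if c=="wrist":save(p,"w1.png");print(np.array(p["extrinsics"]))
    for t,z in(("trigger_press",.123),("trigger_hinge",.082),("release_plate",.085),("pad",.048),("cartridge",.03),("cartridge_shoulder",.048),("port_mouth",.048)):
        for o in optics.place_of(t,p)[:1]:
            print(c,t,np.round(o["confidence"],2),np.round(o["uv"],1),at_z(p,o["uv"],z),depth(p,o["uv"]))
E
```

```text
2.9 [ 0.4701 -0.1422  0.2243] [ 0.2878  0.9577 -0.0001] [-0.0451 -1.16    0.043 ] 4.343131725579259e-05
[[ 0.9577  0.2758  0.082   0.4907]
 [-0.2877  0.9177  0.274  -0.0718]
 [ 0.0003 -0.286   0.9582  0.3412]
 [ 0.      0.      0.      1.    ]]
wrist trigger_press 0.85 [326.2 205.9] [ 0.4773 -0.1447  0.123 ] [ 0.4774 -0.1442  0.1246]
wrist trigger_hinge 0.63 [320.6 110.9] [ 0.4948 -0.0712  0.082 ] [ 0.4948 -0.0712  0.0862]
wrist release_plate 0.71 [315.6  15. ] [0.5123 0.0021 0.085 ] [0.5123 0.0023 0.0843]
wrist cartridge_shoulder 0.63 [134.4  24.8] [0.3489 0.0565 0.048 ] [0.3429 0.0619 0.0355]
top trigger_hinge 0.48 [325.6 210.6] [ 0.4914 -0.0631  0.082 ] [ 0.4916 -0.0633  0.0751]
top release_plate 0.56 [303.2 202.4] [0.5134 0.0028 0.085 ] [0.5134 0.0028 0.0841]
top pad 0.52 [292.4 202. ] [0.5155 0.0356 0.048 ] [0.5149 0.0351 0.0606]
top cartridge 0.72 [299.5 147.2] [0.6842 0.0196 0.03  ] [0.6834 0.0195 0.035 ]
top cartridge_shoulder 0.8 [192.3 179.7] [0.574  0.3355 0.048 ] [0.5753 0.3391 0.0338]
top port_mouth 0.81 [263.9 187.6] [0.5563 0.122  0.048 ] [0.5553 0.1207 0.0607]
```

View pics/w1.png

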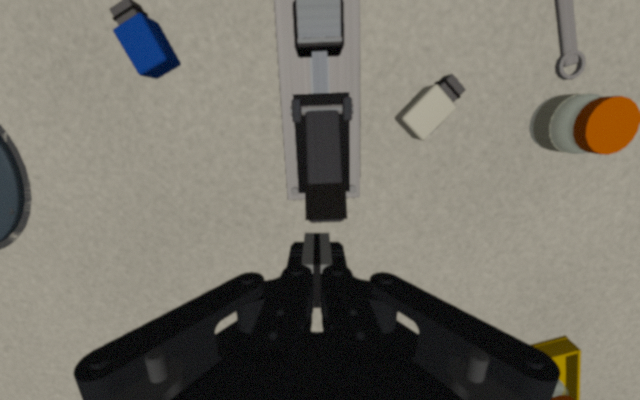

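Call:
play_rows(plan="1 3 3 10 0 0 -0.03; 1 3 2.5 10 0 0 0; 1 3 2 10 0 0 0; 1 0 0 10 0 0 0; 1 0 0 10 0 0 0; 1 0 0 8 0 0 0; 1 0 0 6 0 0 0; 1 0 0 4 0 0 0")

```text
clock: 4.7
tcp_pos: [0.4792, -0.1378, 0.156]
orientation: [0.795, 0.607, -0.0, 0.0]
force: [-0.0, 0.8, 0.5]
gripper_width: -0.0001
gripper_force: 0.0
```

```bash
python3 - <<'E'
from h import *
s=status.observe();print(s["clock"],s["tcp_pos"],s["force"])
p=optics.read_camera("wrist");save(p,"w2.png")
for t,z in(("trigger_press",.123),("release_plate",.085)):
        for o in optics.place_of(t,p)[:1]:
            print(t,np.round(o["confidence"],2),np.round(o["uv"],1),at_z(p,o["uv"],z),depth(p,o["uv"]))
E
```

```text
4.7 [ 0.4792 -0.1378  0.156 ] [-0.0043  0.7781  0.4883]
```

View pics/w2.png

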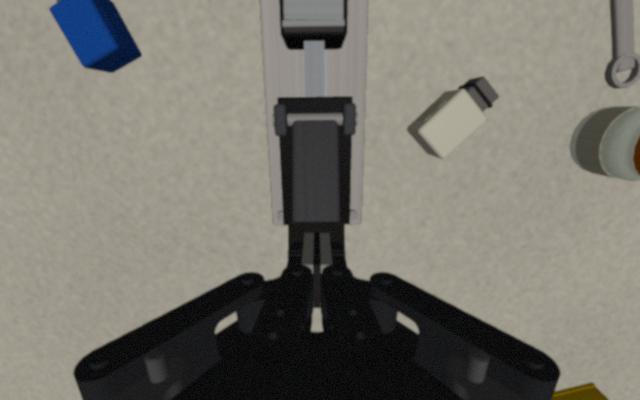

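Call:
play_rows(plan="1 0 0 7 0 0 0; 1 -1.5 0 5 0 0 0; 1 -1.5 0 5 0 0 0; 1 -1.5 0 5 0 0 0; 1 -1 0 5 0 0 0; 1 -1 0 5 0 0 0; 1 -0.5 0 4 0 0 0; 1 0 0 2 0 0 0")

```text
clock: 5.85
tcp_pos: [0.4775, -0.146, 0.1186]
orientation: [0.795, 0.607, -0.001, 0.001]
force: [-1.2, -2.6, 5.6]
gripper_width: 0.0001
gripper_force: 2.3
```

Call:
play_rows(plan="1 1 0 -9 0 0 0; 1 2 0 -9 0 0 0; 1 2 0 -9 0 0 0; 1 2 0 -7 0 0 0; 1 0 0 0 0 0 0; 1 -1.5 0 5 0 0 0; 1 -1.5 0 5 0 0 0; 1 -1 0 4 0 0 0")

```text
clock: 6.85
tcp_pos: [0.4781, -0.1424, 0.1381]
orientation: [0.795, 0.607, -0.0, 0.0]
force: [-1.5, -2.8, 7.3]
gripper_width: -0.0001
gripper_force: 2.8
```

```bash
cat > j.py <<'E'
from h import *
s=status.observe();print(s["clock"],s["tcp_pos"],s["force"])
c=np.array([.4773,-.1447]);ax=np.array([np.cos(1.305),np.sin(1.305)])
for cam in("wrist","top","scene"):
    p=optics.read_camera(cam)
    for t,z in(("release_plate",.085),("pad",.048),("cartridge",.066),("cartridge_shoulder",.048),("port_mouth",.048)):
        for o in optics.place_of(t,p)[:2]:
            X=at_z(p,o["uv"],z);d=X[:2]-c;lat=d@[-ax[1],ax[0]]
            if abs(lat)<.03 and d@ax>0:print(cam,t,np.round(o["confidence"],2),np.round(o["uv"],1),"along",d@ax-.1215,"lat",lat)
E
python3 j.py
```

```text
6.85 [ 0.4781 -0.1424  0.1381] [-1.4989 -2.811   7.3162]
top release_plate 0.72 [298.4 200.8] along 0.045017451026871214 lat 0.0035054647450157017
top pad 0.59 [288.2 201.3] along 0.07514906505222116 lat 0.012086015919914414
top cartridge 0.66 [274.9 192. ] along 0.11966046539586375 lat -0.002209134409011687
top cartridge_shoulder 0.73 [264.8 193.3] along 0.14899442435943805 lat 0.009361303334485531
top port_mouth 0.65 [260.6 191.2] along 0.1628334599119517 lat 0.0069706357543565245
scene release_plate 0.45 [337.3 207.3] along 0.045673709954905634 lat 0.0024715613216461443
scene pad 0.42 [345.5 218. ] along 0.07587648729506385 lat 0.006125654515436917
scene cartridge 0.8 [429.3 260.5] along 0.35969853779280975 lat -0.01214798839348362
scene port_mouth 0.82 [367.8 228.4] along 0.1547755714827932 lat 0.007786324423590382
```

Call:
play_rows(plan="1 -1 0 4 0 0 0; 1 -0.7 0 4 0 0 0; 1 -0.7 0 4 0 0 0; 1 -0.3 0 4 0 0 0; 1 0 0 3 0 0 0; 1 0 0 1 0 0 0; 1 0 0 0 0 0 0; 1 1 0 -8 0 0 0")

```text
clock: 8.75
tcp_pos: [0.4776, -0.1439, 0.1263]
orientation: [0.795, 0.607, -0.0, 0.0]
force: [1.0, -1.1, 2.4]
gripper_width: 0.0
gripper_force: 0.7
```

Call:
play_rows(plan="1 2 0 -9 0 0 0; 1 2 0 -9 0 0 0; 1 2 0 -8 0 0 0; 1 0 0 0 0 0 0; 1 -1.5 0 5 0 0 0; 1 -1.5 0 5 0 0 0; 1 -1 0 4 0 0 0; 1 -1 0 4 0 0 0")

```text
clock: 9.75
tcp_pos: [0.4779, -0.1432, 0.1345]
orientation: [0.795, 0.607, -0.001, 0.0]
force: [-2.6, -2.1, 11.0]
gripper_width: -0.0001
gripper_force: 4.8
```

```bash
python3 j.py
```

```text
9.75 [ 0.4779 -0.1432  0.1345] [-2.6288 -2.1434 11.0019]
top release_plate 0.64 [293.6 198.9] along 0.059995878782444945 lat 0.0022391780849267476
top pad 0.54 [283.5 199.9] along 0.08980140463360897 lat 0.012131154520496415
top cartridge_shoulder 0.78 [193.3 176.1] along 0.3677021318443441 lat 0.02171685609505189
top port_mouth 0.88 [263.9 187.2] along 0.1569523454139226 lat -0.007335822086760993
scene release_plate 0.66 [339.2 210.3] along 0.05686057320029808 lat -0.004873714688958065
scene pad 0.41 [346.2 220.6] along 0.08295883290035883 lat -0.0018375846377625404
scene cartridge 0.93 [427.8 261.6] along 0.35746512613687903 lat -0.017940354517281515
scene port_mouth 0.78 [367.  228.6] along 0.15304109070864524 lat 0.00574015944344744
```

Call:
play_rows(plan="1 -0.3 0 1.2 0 0 0; 1 -0.3 0 1.2 0 0 0; 1 -0.3 0 1.2 0 0 0; 1 -0.2 0 1.2 0 0 0; 1 0 0 1.2 0 0 0; 1 0 0 0 0 0 0; 1 0 0 0 0 0 0; 1 0 0 0 0 0 0")

```text
clock: 11.65
tcp_pos: [0.4776, -0.1448, 0.1293]
orientation: [0.795, 0.607, -0.001, 0.001]
force: [-4.1, -2.7, 12.5]
gripper_width: 0.0001
gripper_force: 5.8
```

```bash
python3 j.py | head -1; python3 - <<'E'
from h import *
p=optics.read_camera("top");cv2.imwrite("pics/t3.png",cv2.resize(p["pixels"][165:240,230:370,::-1],None,fx=5.6,fy=5.6,interpolation=cv2.INTER_CUBIC))
E
```

```text
11.65 [ 0.4776 -0.1448  0.1293] [-4.0963 -2.6874 12.5187]
```

View pics/t3.png

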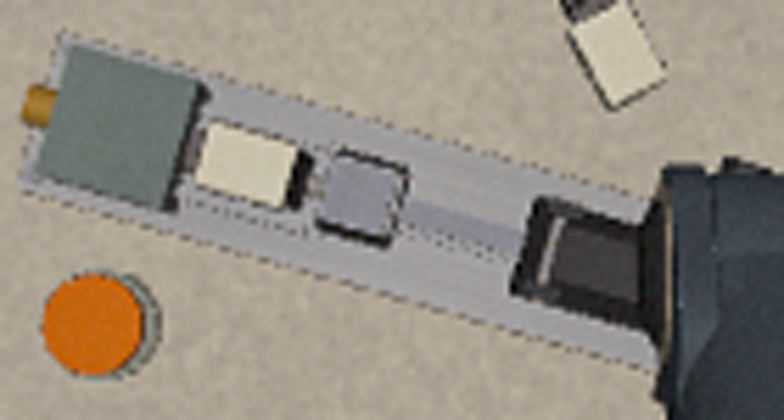

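Enlarged crop: the pad (305,180) is on the white cartridge (248,165). Only a short stretch of nose shows before the port face at (185,150), so it is being driven but isn't home yet.

Call:
play_rows(plan="1 -0.3 0 1.2 0 0 0; 1 -0.3 0 1.2 0 0 0; 1 -0.2 0 1.2 0 0 0; 1 -0.2 0 1.2 0 0 0; 1 0 0 1.2 0 0 0; 1 0 0 0 0 0 0; 1 0 0 0 0 0 0; 1 0 0 0 0 0 0")

```text
clock: 13.6
tcp_pos: [0.4772, -0.1461, 0.1231]
orientation: [0.795, 0.607, -0.001, 0.001]
force: [-2.3, -4.3, 10.2]
gripper_width: -0.0
gripper_force: 5.3
```

Call:
play_rows(plan="1 -0.2 0 1 0 0 0; 1 0 0 1 0 0 0; 1 0 0 1 0 0 0; 1 0 0 0.7 0 0 0; 1 0 0 0 0 0 0; 1 0 0 0 0 0 0; 1 0 0 0 0 0 0; 1 0 0 0 0 0 0")

```text
clock: 14.6
tcp_pos: [0.477, -0.1467, 0.1196]
orientation: [0.795, 0.607, -0.001, 0.001]
force: [-4.3, -4.0, 13.6]
gripper_width: 0.0001
gripper_force: 6.5
```

Call:
play_rows(plan="1 0 0 0.6 0 0 0; 1 0 0 0.6 0 0 0; 1 0 0 0.3 0 0 0; 1 0 0 0 0 0 0; 1 0 0 0 0 0 0; 1 0 0 0 0 0 0; 1 0 0 0 0 0 0; 1 0 0 0 0 0 0")

```text
clock: 15.6
tcp_pos: [0.477, -0.1469, 0.1182]
orientation: [0.795, 0.606, -0.002, 0.001]
force: [-3.5, -4.9, 13.7]
gripper_width: 0.0001
gripper_force: 6.9
```

```bash
python3 - <<'E'
from h import *
print(status.observe()["force"])
p=optics.read_camera("top");print(status.observe()["force"]);cv2.imwrite("pics/t4.png",cv2.resize(p["pixels"][165:240,230:370,::-1],None,fx=5.6,fy=5.6,interpolation=cv2.INTER_CUBIC))
E
```

```text
[-3.5306 -4.9375 13.7321]
[-4.0684 -4.3144 14.3808]
```

View pics/t4.png

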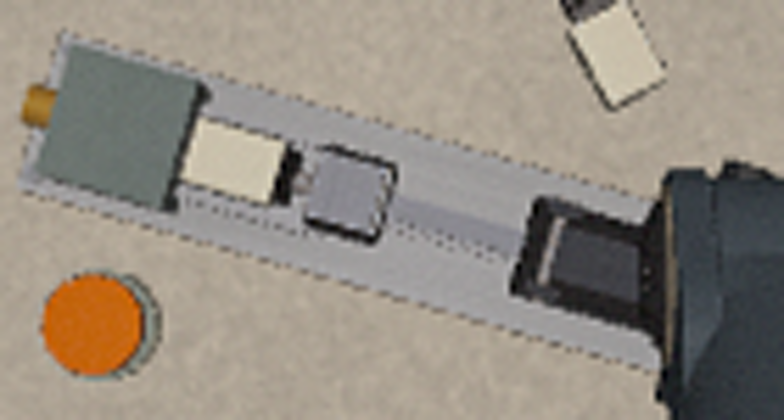

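The cartridge's box is now at the port face and the stroke is nearly used up. I'll take a new stroke and feel for the stop mid-stroke.

Call:
play_rows(plan="1 1 0 -9 0 0 0; 1 2 0 -9 0 0 0; 1 2 0 -9 0 0 0; 1 2 0 -8 0 0 0; 1 0 0 0 0 0 0; 1 -1.5 0 4 0 0 0; 1 -1.2 0 4 0 0 0; 1 -0.6 0 2 0 0 0")

```text
clock: 16.65
tcp_pos: [0.4782, -0.1412, 0.1417]
orientation: [0.795, 0.607, -0.0, -0.0]
force: [0.3, -1.2, 2.9]
gripper_width: 0.0002
gripper_force: 1.0
```

Call:
play_rows(plan="1 -0.3 0 1 0 0 0; 1 -0.3 0 1 0 0 0; 1 -0.3 0 1 0 0 0; 1 -0.3 0 1 0 0 0; 1 -0.2 0 0.5 0 0 0; 1 0 0 0 0 0 0; 1 0 0 0 0 0 0; 1 0 0 0 0 0 0")

```text
clock: 17.65
tcp_pos: [0.478, -0.1425, 0.1382]
orientation: [0.795, 0.607, -0.0, 0.0]
force: [-2.3, -0.9, 7.8]
gripper_width: 0.0001
gripper_force: 3.2
```

Call:
play_rows(plan="1 -0.3 0 1 0 0 0; 1 -0.3 0 1 0 0 0; 1 -0.2 0 1 0 0 0; 1 0 0 0 0 0 0; 1 0 0 0 0 0 0; 1 0 0 0 0 0 0; 1 0 0 0 0 0 0; 1 0 0 0 0 0 0")

```text
clock: 18.65
tcp_pos: [0.4778, -0.1434, 0.1356]
orientation: [0.795, 0.607, -0.0, 0.0]
force: [-2.7, -1.4, 10.6]
gripper_width: 0.0001
gripper_force: 4.8
```

Call:
play_rows(plan="1 -0.2 0 1 0 0 0; 1 -0.2 0 1 0 0 0; 1 0 0 0 0 0 0; 1 0 0 0 0 0 0; 1 0 0 0 0 0 0; 1 0 0 0 0 0 0; 1 0 0 0 0 0 0; 1 0 0 0 0 0 0")

```text
clock: 19.65
tcp_pos: [0.4777, -0.144, 0.1339]
orientation: [0.795, 0.607, -0.001, 0.001]
force: [-4.5, -2.1, 13.2]
gripper_width: 0.0003
gripper_force: 6.0
```

Call:
play_rows(plan="1 -0.2 0 1 0 0 0; 1 -0.2 0 1 0 0 0; 1 0 0 0 0 0 0; 1 0 0 0 0 0 0; 1 0 0 0 0 0 0; 1 0 0 0 0 0 0; 1 0 0 0 0 0 0; 1 0 0 0 0 0 0")

```text
clock: 20.65
tcp_pos: [0.4775, -0.1446, 0.1317]
orientation: [0.795, 0.607, -0.001, 0.001]
force: [-2.5, -2.7, 11.8]
gripper_width: 0.0001
gripper_force: 5.4
```

Call:
play_rows(plan="1 -0.2 0 1 0 0 0; 1 -0.2 0 1 0 0 0; 1 -0.1 0 0.5 0 0 0; 1 0 0 0 0 0 0; 1 0 0 0 0 0 0; 1 0 0 0 0 0 0; 1 0 0 0 0 0 0; 1 0 0 0 0 0 0")

```text
clock: 21.65
tcp_pos: [0.4774, -0.1452, 0.1296]
orientation: [0.795, 0.607, -0.001, 0.001]
force: [-4.1, -1.4, 14.7]
gripper_width: -0.0001
gripper_force: 7.2
```

Call:
play_rows(plan="1 -0.2 0 0.8 0 0 0; 1 -0.1 0 0.7 0 0 0; 1 0 0 0 0 0 0; 1 0 0 0 0 0 0; 1 0 0 0 0 0 0; 1 0 0 0 0 0 0; 1 0 0 0 0 0 0; 1 0 0 0 0 0 0")

```text
clock: 22.65
tcp_pos: [0.4773, -0.1455, 0.1284]
orientation: [0.795, 0.607, -0.001, 0.001]
force: [-5.4, -2.6, 18.0]
gripper_width: 0.0003
gripper_force: 8.4
```

```bash
python3 - <<'E'
from h import *
for i in range(4):
    p=optics.read_camera("top");print(status.observe()["force"])
cv2.imwrite("pics/t5.png",cv2.resize(p["pixels"][165:240,230:370,::-1],None,fx=5.6,fy=5.6,interpolation=cv2.INTER_CUBIC))
E
```

```text
[-6.0985 -2.769  17.3643]
[-5.4818 -2.466  17.3345]
[-6.1068 -1.8133 18.173 ]
[-6.0861 -1.7998 18.9914]
```

View pics/t5.png

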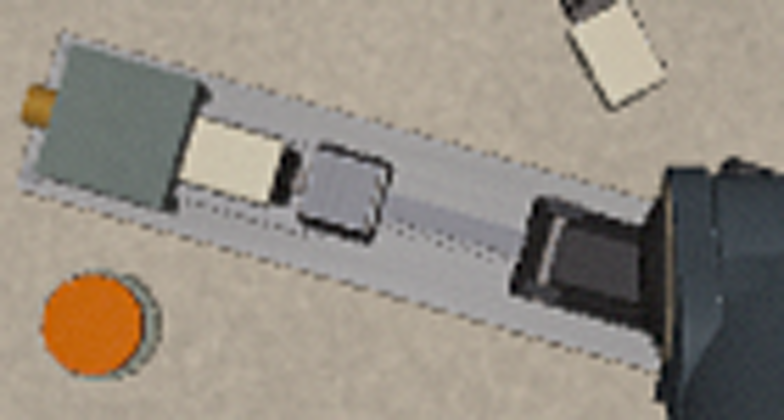

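Call:
play_rows(plan="1 -0.1 0 0.4 0 0 0; 1 0 0 0 0 0 0; 1 0 0 0 0 0 0; 1 1 0 -9 0 0 0; 1 2 0 -9 0 0 0; 1 2 0 -12 0 0 0; 1 20 0 -25 0 0 0; 1 40 0 -20 0 0 0")

```text
clock: 23.85
tcp_pos: [0.4944, -0.0828, 0.2021]
orientation: [0.796, 0.606, -0.0, 0.0]
force: [0.9, 0.3, -0.4]
gripper_width: 0.0
gripper_force: 0.0
```

```bash
python3 j.py; python3 - <<'E'
from h import *
p=optics.read_camera("wrist");save(p,"w6.png")
print(at_z(*[optics.read_camera("top"),[292.1,198.9]],.085))
s=status.observe();print(s["tcp_pos"],R.from_quat(s["orientation"]).as_matrix())
for o in optics.place_of("release_plate",p):print(o["confidence"],o["uv"],at_z(p,o["uv"],.083),depth(p,o["uv"]))
E
```

```text
23.85 [ 0.4944 -0.0828  0.2021] [ 0.945   0.3112 -0.3788]
wrist release_plate 0.94 [315.  42.] along 0.06795254020626273 lat 0.0008484201043940376
wrist pad 0.63 [315.1   5.7] along 0.10451627470086278 lat 0.0007600642961327411
top release_plate 0.5 [289.7 197.1] along 0.07238469811417661 lat 0.0004951219509807675
top pad 0.36 [281.8 195.1] along 0.09886259759362823 lat -0.0001472438119059366
top port_mouth 0.81 [261.7 187.9] along 0.16261379417790578 lat -0.003430260375448052
scene release_plate 0.53 [342.9 208.1] along 0.06206930945732814 lat 0.00916203122126815
scene pad 0.49 [351.6 222. ] along 0.10007487136444446 lat 0.002525260188658847
scene cartridge 0.74 [428.4 260.2] along 0.3571726026724479 lat -0.012593477875498346
scene cartridge_shoulder 0.66 [367.  226.2] along 0.14869383226261146 lat 0.014098537112376366
scene port_mouth 0.6 [366.6 229.3] along 0.15325489132919784 lat 0.0026438362261075737
scene port_mouth 0.35 [351.3 220.5] along 0.09634564786560082 lat 0.00728756317765842
[0.5227 0.0354 0.085 ]
[ 0.4944 -0.0819  0.2012] [[ 0.2626  0.9649  0.    ]
 [ 0.9649 -0.2626 -0.0001]
 [-0.0001  0.     -1.    ]]
0.6 [312.6, 42.6] [0.524  0.0397 0.083 ] [0.5239 0.0395 0.0841]
```

View pics/w6.png

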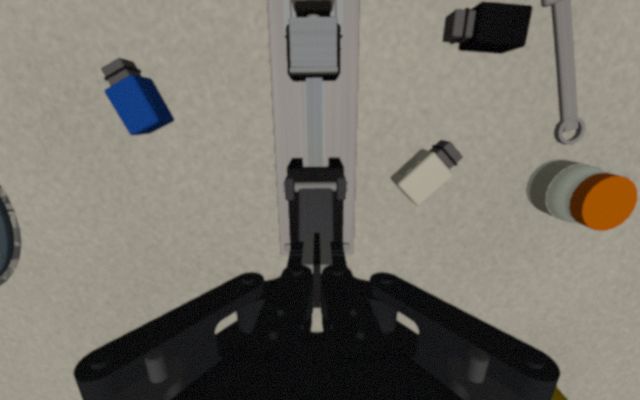

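Call:
play_rows(plan="1 31 -1 6 0 0 0; 1 31 -1 8 0 0 0; 1 31 -1 10 0 0 0; 1 31 0 12 0 0 0; 1 0 0 15 0 0 0; 1 0 0 14 0 0 0; 1 0 0 10 0 0 0; 1 0 0 4 0 0 0")

```text
clock: 25.9
tcp_pos: [0.5237, 0.0375, 0.1214]
orientation: [0.795, 0.607, -0.001, -0.0]
force: [0.8, -0.1, 0.6]
gripper_width: 0.0
gripper_force: 0.0
```

```bash
python3 - <<'E'
from h import *
s=status.observe();print(s["tcp_pos"],s["force"])
p=optics.read_camera("wrist");
for o in optics.place_of("release_plate",p):print(o["confidence"],o["uv"],at_z(p,o["uv"],.083),depth(p,o["uv"]))
cv2.imwrite("pics/w7.png",cv2.resize(p["pixels"][80:320,160:480,::-1],None,fx=2,fy=2))
E
```

```text
[0.5237 0.0375 0.1214] [ 0.7745 -0.1412  0.6144]
```

View pics/w7.png

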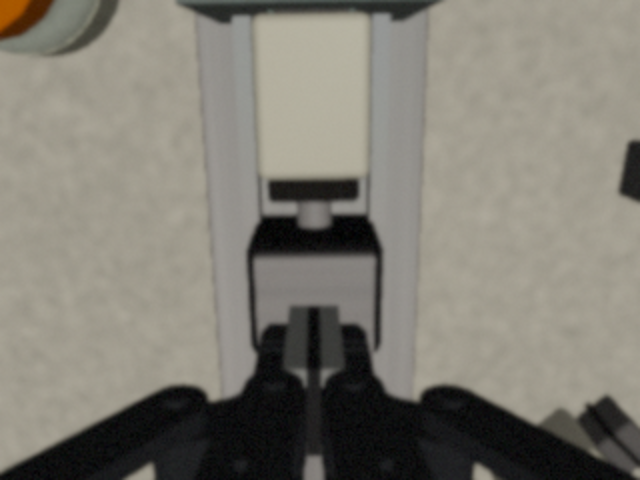

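Call:
play_rows(plan="1 2 0 4 0 0 0; 1 1 0 4 0 0 0; 1 0 0 3 0 0 0; 1 0 0 3 0 0 0; 1 0 0 2 0 0 0; 1 0 0 1.5 0 0 0; 1 0 0 1 0 0 0; 1 0 0 0 0 0 0")

```text
clock: 27.0
tcp_pos: [0.5249, 0.041, 0.1038]
orientation: [0.795, 0.607, -0.0, 0.0]
force: [-1.4, -1.8, 3.3]
gripper_width: -0.0001
gripper_force: 1.7
```

Call:
play_rows(plan="1 0 0 0.7 0 0 0; 1 0 0 0.7 0 0 0; 1 0 0 0.6 0 0 0; 1 0 0 0 0 0 0; 1 0 0 0 0 0 0; 1 -1 0 0 0 0 0; 1 -1 0 0 0 0 0; 1 -1 0 0 0 0 0")

```text
clock: 28.0
tcp_pos: [0.5249, 0.0406, 0.103]
orientation: [0.794, 0.608, 0.002, -0.0]
force: [-1.7, 3.2, 10.4]
gripper_width: 0.0
gripper_force: 4.8
```

Call:
play_rows(plan="1 -4 0 0 0 0 0; 1 -5 0 0 0 0 0; 1 -5 0 0 0 0 0; 1 -5 0 0 0 0 0; 1 -5 0 0 0 0 0; 1 -4 0 0 0 0 0; 1 -3 0 0 0 0 0; 1 -2 0 0 0 0 0")

```text
clock: 29.0
tcp_pos: [0.5167, 0.0089, 0.103]
orientation: [0.794, 0.608, 0.002, -0.0]
force: [-1.2, 2.9, 9.3]
gripper_width: 0.0004
gripper_force: 4.6
```

Call:
play_rows(plan="1 -2.5 0 0 0 0 0; 1 -2.5 0 0 0 0 0; 1 -2.5 0 0 0 0 0; 1 -2 0 0 0 0 0; 1 -2 0 0 0 0 0; 1 -1.5 0 0 0 0 0; 1 -1 0 0 0 0 0; 1 -1 0 0 0 0 0")

```text
clock: 30.0
tcp_pos: [0.5129, -0.0055, 0.103]
orientation: [0.794, 0.608, 0.002, 0.0]
force: [-1.5, 2.3, 8.9]
gripper_width: 0.0005
gripper_force: 4.6
```

```bash
python3 j.py
```

```text
30.0 [ 0.5129 -0.0055  0.103 ] [-1.5202  2.2557  8.8516]
wrist pad 0.64 [320.4 173.2] along 0.059286492391714574 lat 0.000125587117080328
wrist cartridge 0.72 [312.5  38.4] along 0.131519367284549 lat 0.004728081091675038
top cartridge 0.78 [269.4 191.9] along 0.1352558952452877 lat 0.0021938900256618515
top port_mouth 0.93 [262.3 190.5] along 0.15860188717647855 lat 0.003500359091490643
scene pad 0.5 [339.4 211.8] along 0.046614526288901725 lat 0.01772108770621855
scene cartridge 0.92 [430.6 260.4] along 0.3626889659043411 lat -0.009816576339991945
scene cartridge_shoulder 0.71 [435.  263.1] along 0.37606208693714255 lat 0.001517161474908435
scene port_mouth 0.91 [365.5 228.9] along 0.14965750702523378 lat 0.0021676301460824138
```

Jaw following with no stop yet; continue.

Call:
play_rows(plan="1 -1.5 0 0 0 0 0; 1 -1.5 0 0 0 0 0; 1 -1.5 0 0 0 0 0; 1 -1.5 0 0 0 0 0; 1 -1.5 0 0 0 0 0; 1 -1.5 0 0 0 0 0; 1 -1 0 0 0 0 0; 1 -0.5 0 0 0 0 0")

```text
clock: 31.9
tcp_pos: [0.5108, -0.014, 0.103]
orientation: [0.794, 0.608, 0.004, -0.0]
force: [0.6, 5.3, 7.0]
gripper_width: 0.0001
gripper_force: 3.5
```

Call:
play_rows(plan="1 -0.7 0 0.3 0 0 0; 1 -0.7 0 0.2 0 0 0; 1 -0.7 0 0 0 0 0; 1 -0.7 0 0 0 0 0; 1 0 0 0 0 0 0; 1 0 0 0 0 0 0; 1 0 0 0 0 0 0; 1 0 0 0 0 0 0")

```text
clock: 32.9
tcp_pos: [0.5107, -0.0158, 0.103]
orientation: [0.794, 0.608, 0.005, -0.0]
force: [-0.5, 6.8, 9.2]
gripper_width: 0.0003
gripper_force: 4.6
```

```bash
python3 - <<'E'
from h import *
s=status.observe();print(s["tcp_pos"],s["force"])
p=optics.read_camera("wrist")
cv2.imwrite("pics/w8.png",cv2.resize(p["pixels"][20:320,160:480,::-1],None,fx=2,fy=2))
E
```

```text
[ 0.5107 -0.0158  0.103 ] [-0.4616  6.8045  9.1887]
```

View pics/w8.png

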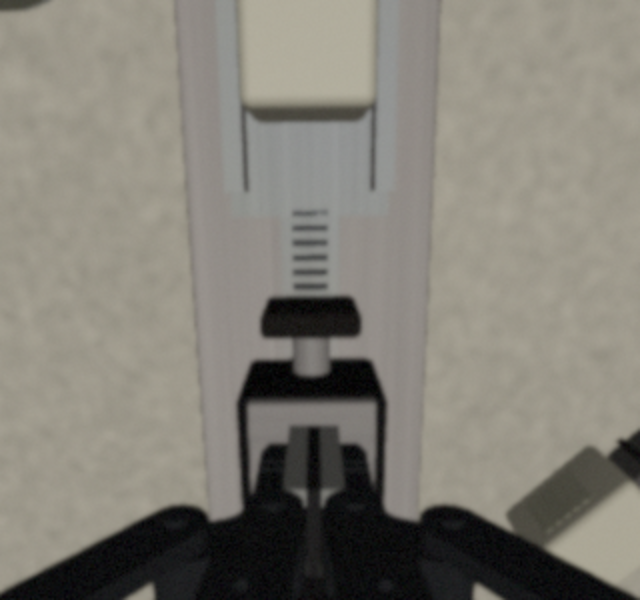

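Call:
play_rows(plan="1 -1 0 0 0 0 0; 1 -1 0 0 0 0 0; 1 -1 0 0 0 0 0; 1 -1 0 0 0 0 0; 1 0 0 0 0 0 0; 1 0 0 0 0 0 0; 1 0 0 0 0 0 0; 1 0 0 0 0 0 0")

```text
clock: 33.95
tcp_pos: [0.51, -0.0201, 0.103]
orientation: [0.794, 0.608, 0.005, 0.0]
force: [1.5, 6.1, 7.2]
gripper_width: 0.0003
gripper_force: 4.2
```

Call:
play_rows(plan="1 -1 0 0 0 0 0; 1 -1 0 0 0 0 0; 1 -1 0 0 0 0 0; 1 -1 0 0 0 0 0; 1 -0.5 0 0 0 0 0; 1 0 0 0 0 0 0; 1 0 0 0 0 0 0; 1 0 0 0 0 0 0")

```text
clock: 34.95
tcp_pos: [0.509, -0.0246, 0.103]
orientation: [0.794, 0.608, 0.005, 0.0]
force: [1.4, 6.2, 7.9]
gripper_width: 0.0003
gripper_force: 4.0
```

```bash
python3 - <<'E'
from h import *
s=status.observe();print(s["tcp_pos"],s["force"])
p=optics.read_camera("wrist")
a=p["pixels"][20:320,160:480,::-1]
b=a[100:260,80:240];cv2.imwrite("pics/w9.png",cv2.resize(b,None,fx=3,fy=3))
E
```

```text
[ 0.509  -0.0246  0.103 ] [1.352  6.1968 7.8874]
```

View pics/w9.png

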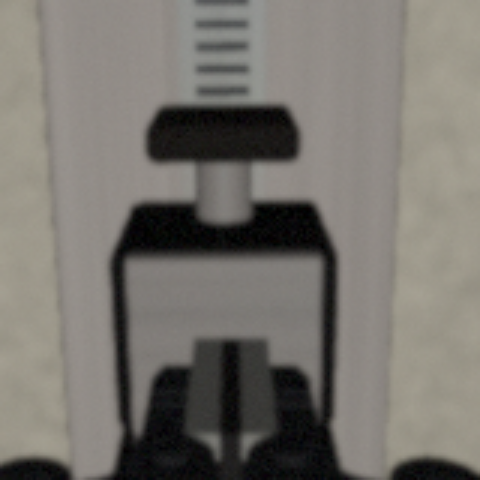

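Call:
play_rows(plan="1 -1 0 0 0 0 0; 1 -1 0 0 0 0 0; 1 -1 0 0 0 0 0; 1 -1 0 0 0 0 0; 1 0 0 0 0 0 0; 1 0 0 0 0 0 0; 1 0 0 0 0 0 0; 1 0 0 0 0 0 0")

```text
clock: 36.0
tcp_pos: [0.5087, -0.0256, 0.1031]
orientation: [0.793, 0.609, 0.007, -0.001]
force: [1.7, 12.0, 5.5]
gripper_width: 0.0001
gripper_force: 7.3
```

Call:
play_rows(plan="1 1.5 0 0 0 0 0; 1 0 0 -4 0 0 0; 1 0 0 -4 0 0 0; 1 1 0 -4 0 0 0; 1 2 0 -10 0 0 0; 1 0 0 -25 0 0 0; 1 0 0 -40 0 0 0; 1 0 0 -40 0 0 0")

```text
clock: 37.0
tcp_pos: [0.5058, -0.0281, 0.2291]
orientation: [0.794, 0.607, 0.0, -0.0]
force: [0.5, -0.7, -1.1]
gripper_width: -0.0004
gripper_force: 0.0
```

```bash
python3 j.py; python3 - <<'E'
from h import *
a=optics.read_camera("wrist");b=optics.read_camera("top")
c=cv2.resize(b["pixels"][165:240,230:370],(640,343),interpolation=cv2.INTER_CUBIC)
cv2.imwrite("pics/f.png",np.vstack([a["pixels"][:250],c])[:,:,::-1])
E
```

```text
37.0 [ 0.5058 -0.0281  0.2291] [ 0.4682 -0.687  -1.0549]
wrist release_plate 0.92 [318.9 182.3] along 0.007810247007713489 lat 0.0013268819828698014
wrist pad 0.82 [319.4 133.6] along 0.051172009322152046 lat 0.0006285877687170691
wrist cartridge 0.8 [316.   43.6] along 0.13286686784770085 lat 0.004152502170718227
wrist cartridge_shoulder 0.94 [317.7  22.9] along 0.15483590574024741 lat 0.0025704329695261235
wrist port_mouth 0.57 [315.4  24.2] along 0.1537175345949739 lat 0.004758707842009477
top cartridge 0.8 [198.7 177.7] along 0.34637935851977614 lat 0.022196523065017806
top cartridge_shoulder 0.86 [193.1 178.5] along 0.3660881866427161 lat 0.028739827080968616
top port_mouth 0.73 [262.6 194.5] along 0.1542114445017232 lat 0.01469103448529361
scene release_plate 0.53 [329.1 204.5] along 0.01805491863795977 lat -0.0015958583725132133
scene pad 0.39 [336.4 214.5] along 0.044191324268324894 lat 0.0027693049845610718
scene port_mouth 0.8 [367.  231.4] along 0.15805454724625811 lat -0.003899941216008715
```

View pics/f.png

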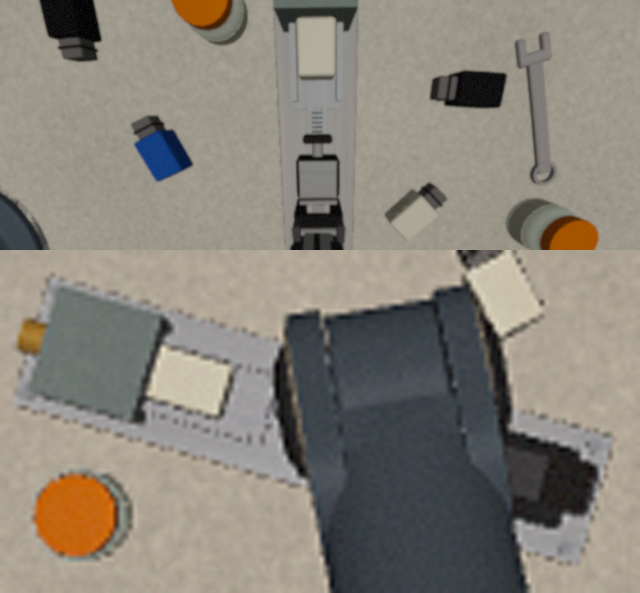

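The cartridge is against the port face at (317,23), the jaw is back at the housing at (318,180), and the arm is clear.

```bash
python3 -c "
from rig import workorder
print(workorder.job_done())"
```

```text
the job is handed in; nothing more can be done
None
```

The cartridge is pressed home in its port at about 18 N on the trigger, the jaw is slid back to its rear stop, the arm is clear, and I handed the job in at about 37 s; no verdict came back.

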